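# Index the lens carriage to the live laser

## Robot

A 6-joint arm with a two-finger parallel gripper is mounted at the origin on the work surface. World frame = base frame: x ahead of the robot, y to its left, z up, the work surface at z = 0. Lengths are in m, angles in degrees, forces in N, time in s.
With the tool pointing down it reaches from about 0.35 to 0.875 m from the base axis. Payload 4.2 kg.
Tool frame: the origin (TCP) lies on the centre line of the jaws, within the pads' length; the fingertips stand 19 mm ahead of it and the grasp point (between the pads) is the TCP (tcp_to_tips is the distance from the TCP to the fingertips, in m); z points along the fingers, y is the direction in which the jaws open and shut (so a half turn about z gives the same grasp; the last joint's range is limited). The gripper opens to 87 mm and grips with 3 to 60 N. Pads are 19 mm wide; open, the fingers measure 117 mm over their backs; the gripper's body (75 mm by 190 mm) begins 51 mm behind the grasp point.
Start: joints at [-62.418, 22.042, 0.453, 0, -68.411, -14.817], TCP at [0.138, -0.61, 0.242] pointing down, gripper open.
Joint ranges: [-179.83, 179.83], [-69.29, 118.12], [-61.27, 80.66], [-181.25, 117.63], [-171.15, -9.14], [-177.46, 177.46]. Speed limits (degrees/s): [159.86, 159.86, 180, 180, 180, 180].

## Interface

Orientations are given as a 3x3 rotation matrix whose columns are the frame's x, y, z axes.
In Python, from rig import * gives the robot as it stands.
- The arm moves only by the tool carry_out, never from a script. Its argument "moves" is a list of rows, each an object of numbers: "hand": the opening in per cent of the stroke, from 0 (shut) to 100 (fully open); "tx", "ty", "tz": the shift along the tool's x, y, z in mm; "twist": the turn about the tool's z in units of 8 degrees (1.0 is 8 degrees). A call has 1 to 12 rows; each row is the pose to reach, as a shift and turn from the pose commanded when the call began, along the tool's axes at that moment; what a row does not reach only later rows make up. A row lasts 1/8 s, in which the tool goes at most 62.5 mm and 10.7 degrees, less where a joint would pass 70% of its speed; a pose out of reach is approached as far as the arm can. A call with a gripper value outside its range is refused whole. The fingers move at their own pace and stop on an object; "newtons" is the grip in N (left out, the last holds). Time passes only in rows, so rows that repeat a pose let the fingers close. It gives the time, the measured TCP pose, the force and the opening at its end, in the units of the state.
- state(): the state, without advancing time (a new reading comes with each control period).
- snapshot(name): name is "side" or "top" or "wrist"; returns a dict with "pixels" (480x640x3 uint8, red, green, blue), "K" (3x3 intrinsics, pixels), "dist" ([k1, k2, p1, p2, k3] as OpenCV has them; the pictures are not rectified), "rvec" (rotation vector, rad) and "tvec" (3), from world to camera coordinates, as OpenCV has them. Camera axes: x right, y down, z forward; pixel columns grow to the right and rows downward; lengths in m; the calibration is good to about 2 mm. A picture is of the moment at which its call begins. There is no depth.
- hand_in(): hands the job in, once; it reports no verdict.
Trained networks look in a picture, given as the dict that the camera call returned (one of the last four; its "shot" number tells which), for a name from the list of things; names that differ only in an ending like _2 or _b are one class to them, and where a whole thing is asked for, a point or a joint stands for the part that bears it (a point fixed in the world has none). Each returns a list of dicts, best first, with "score" (0 to 1); they miss things now and then, are a little off and sometimes report something else, mostly with a low value. They report only what shows in the picture. A call takes as long as a camera call. They do not tell look-alikes from the thing itself.
- look_for(picture, query): "bbox" ([left, top, right, bottom] in pixels, round what is visible of it).
- place_of(picture, query): "xy" ([column, row] in pixels: a listed point, or the origin of a listed thing).
The state is a dict: "time": time; "qpos": joint angles; "dq": joint speeds; "tau": joint torques, N m; "ee_pos": TCP position; "eef_rot": TCP orientation; "force": force on the tool from outside, world axes, zero at the start; "wrist_torque": the same for the moment, N m; "width": opening from 0.0 (shut) to 1.0 (fully open).
Only numpy, scipy, OpenCV 4.12 (cv2) and the standard library are available. Lean on these libraries where they do the work, as an engineer would, in place of code of your own. Each camera call takes 0.05 s, during which the arm holds its last target.

## Task

Three laser heads stand opposite the three click-stop notches of the lens rail, and only one of them is live: its green lamp is lit and it has no red dust cap. Grip the lens carriage by its orange tab and slide it along the rail until you feel its spring ball drop into the notch opposite the live head, without running on past that notch. Finish still gripping the tab, with the carriage at rest and seated in that notch; leave the loose things around it alone.

Things in the scene. Friction and masses are not known exactly. Their poses are not given: they have to be found in the camera images.
- rail: Fixed aluminium lens rail, 270 mm long along its own y axis, 36 mm wide, top 24 mm above the table; origin under its middle at table height. A brass notch strip (top 18 mm high) runs along it, 30 mm from the centre line on its -x side (the robot's side). It may stand turned by up to 0.3 rad.
- carriage: Black lens carriage, slides only along the rail's y, up to 85 mm either side of the middle: 46 x 40 mm block, upright lens frame (12 mm along x, 44 along y, top 82.5 mm above the table), orange grip tab on top. Origin on the rail's centre line, 24 mm above the table; axes as the rail's. Starts free between notch_a and notch_b. Sliding friction 1 to 2 N.
- tab_center (a point): Middle of the orange grip tab on top of the carriage: an upright post 16 x 16 mm (faces along the rail's x and y), 44 mm tall, its centre 104.5 mm above the table and on the rail's centre line. Its foot stands on the lens frame, 82.5 mm above the table.
- notch_a (a point): Notch at the rail's -y end, 65 mm from its middle: a 9 mm gap in the strip, point at the middle of its mouth, 18 mm above the table, axes as the rail's. A white tick lies on the rail beside each notch. Seated here, the tab's centre is level with this point along the rail's y.
- notch_b (a point): The middle notch, as notch_a, at the rail's middle. At every notch: within about 3 mm of its middle the spring ball pulls the carriage in and, if the fingers are eased, centres it; to push it on out of the notch takes about 8 N.
- notch_c (a point): The notch at the rail's +y end, as notch_a, 65 mm from the middle.
- head_live: The live one: fixed laser head, 70 x 36 x 36 mm box on a post, top at 78 mm; origin under its centre at table height, its -x axis points at the rail. Stands opposite one of the three notches (within 5 mm along the rail), 105 to 135 mm beyond the rail's centre line. Green lit lamp dome on top, no cap on its port.
- head_capped1: Not in use: fixed laser head, 70 x 36 x 36 mm box on a post, top at 78 mm; origin under its centre at table height, its -x axis points at the rail. Stands opposite one of the three notches (within 5 mm along the rail), 105 to 135 mm beyond the rail's centre line. Dark lamp, red cap (30 across, 22 long) on its port.
- head_capped2: Not in use, the same as head_capped1.
- driver: Bystander, loose, sizes in mm: screwdriver, 150 long, lying.
- spanner: Bystander, loose, sizes in mm: steel wrench, 140 long, lying.
- spare_post: Bystander, loose, sizes in mm: steel post on a round foot, 70 tall, 32 across, standing.
- filter_ring: Bystander, loose, sizes in mm: black ring, 52 across, 10 high.
- lens_case: Bystander, loose, sizes in mm: grey jar with black lid, 60 across, 55 tall.
- dish: Bystander, loose, sizes in mm: white dish, 90 across, 25 high.
There are look-alikes about, which are no part of the job. Leave any brown or pink look-alike of the head_live alone.

How it is judged:
By the outcome, as a careful person would: the job done as asked, in the order asked, and still so for the second after the job is handed in, while the arm keeps its last pose, push and grip.
It also fails if it takes over 48 s, if anything falls off the work surface, if the arm or the gripper's body presses on something with over 40 N, if the wrist force passes 120 N, or if a joint passes its speed limit or range.

## Working session

There is one attempt and no reset: what is moved stays moved. The work goes in short steps, Python scripts to look and compute and a tool call to move; the robot and the scene stay as the last step left them, time stands still between calls to the robot, and variables do not carry over. Pictures are saved under pics/ and viewed, and the job is handed in when it is done.

Besides the shell and the picture viewer there is one more tool, called after "Request:" as name(argument=value, ...), one argument or row to a line, values as JSON. carry_out: Moves the arm, as the interface text tells. Its arguments: {"type":"object","properties":{"moves":{"type":"array"},"newtons":{"type":"number"}},"required":["moves"]}

```bash
mkdir -p pics; cat > h.py <<'E'
from rig import *
import numpy as np, cv2
def save(p,n): cv2.imwrite('pics/'+n+'.png',cv2.cvtColor(p['pixels'],cv2.COLOR_RGB2BGR))
def ray(p,uv):
    K=np.array(p['K']);d=np.array(p['dist']);R,_=cv2.Rodrigues(np.array(p['rvec'],float));t=np.array(p['tvec'],float).ravel()
    q=cv2.undistortPoints(np.array([[uv]],float),K,d).ravel()
    return -R.T@t, R.T@np.array([q[0],q[1],1])
def atz(p,uv,z):
    o,d=ray(p,uv); return o+d*(z-o[2])/d[2]
def proj(p,X):
    return cv2.projectPoints(np.array(X,float).reshape(-1,3),np.array(p['rvec'],float),np.array(p['tvec'],float),np.array(p['K']),np.array(p['dist']))[0].reshape(-1,2)
E
python3 - <<'E'
from h import *
np.set_printoptions(precision=4,suppress=True)
H={'tab_center':.1045,'notch_a':.018,'head_live':0,'head_capped1':0,'carriage':.024,'rail':0}
for n in ['top','side']:
    p=snapshot(n);save(p,n+'1')
    for k,z in H.items():
        for d in place_of(p,k)[:4]: print(n,k,round(d['score'],2),d['xy'],atz(p,d['xy'],z))
s=state();print(s['ee_pos'],s['eef_rot'],s['force'],s['width'],s['time'])
E
```

```text
top tab_center 0.65 [336.0, 241.1] [ 0.5573 -0.0454  0.1045]
top tab_center 0.57 [325.7, 246.9] [ 0.5436 -0.0197  0.1045]
top notch_a 0.95 [328.5, 256.7] [ 0.5276 -0.0268  0.018 ]
top notch_a 0.77 [351.7, 252.0] [ 0.5383 -0.0878  0.018 ]
top notch_a 0.22 [326.7, 247.8] [ 0.5512 -0.0228  0.018 ]
top head_live 0.93 [281.5, 168.3] [0.7734 0.0935 0.    ]
top head_live 0.84 [239.9, 257.5] [0.5335 0.2084 0.    ]
top head_live 0.79 [369.6, 185.4] [ 0.7193 -0.1433  0.    ]
top head_live 0.65 [247.6, 198.5] [0.6926 0.1864 0.    ]
top head_capped1 0.97 [334.3, 194.1] [ 0.6978 -0.0474  0.    ]
top head_capped1 0.91 [287.2, 210.4] [0.6569 0.0801 0.    ]
top carriage 0.79 [337.5, 243.2] [ 0.5618 -0.0512  0.024 ]
top carriage 0.73 [326.7, 258.0] [ 0.5238 -0.022   0.024 ]
top rail 0.74 [325.4, 250.6] [ 0.5458 -0.0193  0.    ]
side tab_center 0.7 [313.1, 215.9] [ 0.5718 -0.0484  0.1045]
side notch_a 0.89 [326.3, 244.1] [ 0.5497 -0.0789  0.018 ]
side notch_a 0.77 [322.8, 278.3] [0.5062 0.052  0.018 ]
side notch_a 0.65 [323.6, 258.5] [ 0.5329 -0.0196  0.018 ]
side notch_a 0.64 [230.3, 411.0] [0.5064 0.4491 0.018 ]
side head_live 0.74 [201.2, 353.1] [0.6323 0.3378 0.    ]
side head_live 0.7 [264.1, 260.2] [0.6651 0.0168 0.    ]
side head_live 0.69 [276.8, 325.6] [0.5387 0.2117 0.    ]
side head_live 0.57 [205.5, 267.9] [0.7718 0.098  0.    ]
side head_capped1 0.62 [256.4, 274.4] [0.6552 0.074  0.    ]
side head_capped1 0.52 [202.1, 352.9] [0.631  0.3367 0.    ]
side carriage 0.55 [317.4, 247.9] [ 0.5591 -0.0464  0.024 ]
side rail 0.97 [316.0, 264.6] [ 0.5491 -0.0147  0.    ]
[ 0.1381 -0.6095  0.2416] [[-0.9753 -0.221   0.    ]
 [-0.221   0.9753 -0.0001]
 [-0.     -0.0001 -1.    ]] [ 1.2665 -0.7169  0.7476] 1.0054310654594991 0.7
```

```bash
python3 - <<'E'
import cv2
a=cv2.imread('pics/top1.png');b=cv2.imread('pics/side1.png')
cv2.imwrite('pics/top1c.png',cv2.resize(a[130:330,200:460],None,fx=3,fy=3,interpolation=cv2.INTER_CUBIC))
cv2.imwrite('pics/side1c.png',cv2.resize(b[170:400,150:400],None,fx=2.6,fy=2.6,interpolation=cv2.INTER_CUBIC))
E
```

```text
(no output)
```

View pics/top1c.png

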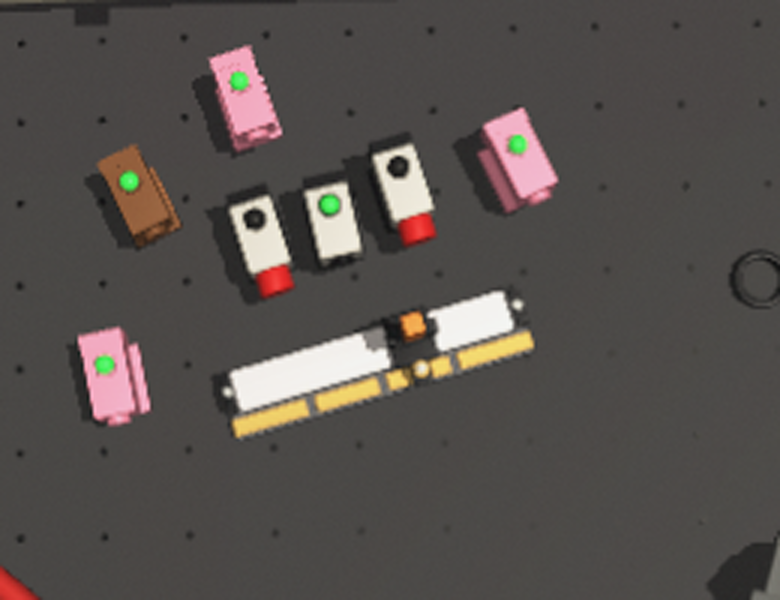

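View pics/side1c.png

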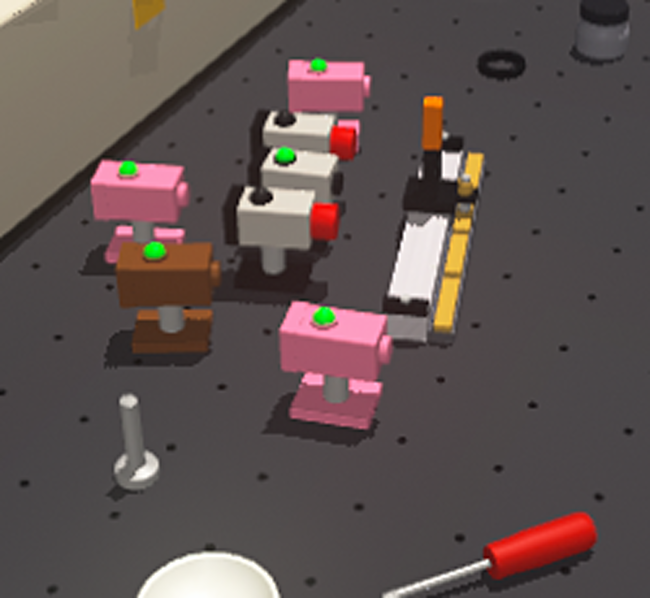

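View pics/top1.png

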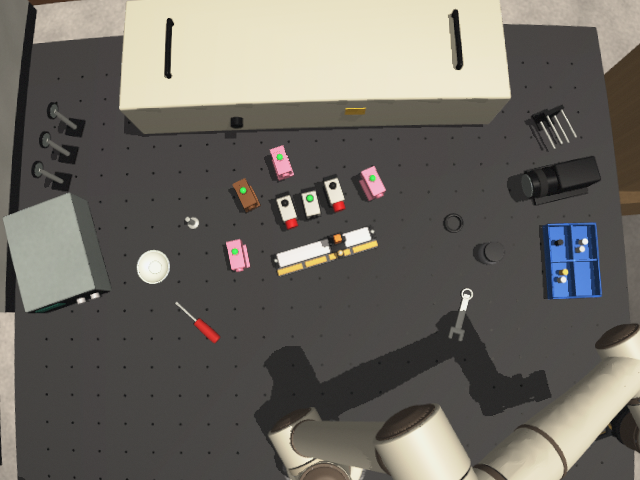

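The candidates in the top view are:
- White head with a green lamp and no cap at (310,198).
- White heads with dark lamps and red caps at (287,210) and (335,190).
- Pink look-alikes at (281,160), (373,183) and (237,253), and a brown one at (246,194). All of these have green lamps.

I choose the white one at (310,198). The carriage tab is at (337,239). Next I fit the rail pose.

```bash
python3 - <<'E'
from h import *
np.set_printoptions(precision=4,suppress=True)
p=snapshot('top')
f=lambda c:[c[0]/3+200-1/3,c[1]/3+130-1/3]
g=[atz(p,f(c),.018) for c in [(452,358),(384,380),(312,403)]]
print(g)
e1,e2=[atz(p,f(c),.024) for c in [(234,391),(510,309)]]
# ends of the strip
s1,s2=[atz(p,f(c),.018) for c in [(235,428),(533,341)]]
print('strip',s1,s2,np.linalg.norm(s1-s2))
d=(s1-s2);th=np.arctan2(-d[0],d[1]);print('th',th, np.degrees(th))
d2=(g[2]-g[0]);print('th notch',np.arctan2(-d2[0],d2[1]),np.linalg.norm(d2[:2]))
th=np.arctan2(-d[0],d[1])
X=np.array([np.cos(th),np.sin(th)]);Y=np.array([-np.sin(th),np.cos(th)])
O=np.mean([q[:2] for q in g],0)+.03*X; O2=(s1+s2)[:2]/2+.03*X
print('O',O,O2)
for n,c,z in [('tabtop',(416,322),.1265),('live',(330,205),.082),('cap1',(255,218),.082),('cap2',(398,166),.082)]:
    w=atz(p,f(c),z); r=w[:2]-O; print(n,w,'rail x,y',r@X,r@Y)
s=snapshot('side')
for n,z in [('tab_center',.1045)]:
    print(atz(s,[313.1,215.9],z))
w1=atz(s,[150+432/2.6,170+100/2.6],.1265);print('side tab top',w1,(w1[:2]-O)@X,(w1[:2]-O)@Y)
# triangulate check
E
```

```text
[array([ 0.5463, -0.0845,  0.018 ]), array([ 0.5286, -0.0247,  0.018 ]), array([0.5102, 0.0385, 0.018 ])]
strip [0.4902 0.106  0.018 ] [ 0.5593 -0.1559  0.018 ] 0.27086583874826814
th 0.258124631646473 14.789451981711908
th notch 0.28524128092177803 0.12822202577342048
O [ 0.5574 -0.0159] [ 0.5538 -0.0173]
tabtop [ 0.5644 -0.0508  0.1265] rail x,y -0.002146432816779141 -0.03549803043158369
live [0.6718 0.0173 0.082 ] rail x,y 0.11912038508661069 0.0028859893635056026
cap1 [0.6625 0.0808 0.082 ] rail x,y 0.12630459006062597 0.06668994375475022
cap2 [ 0.7039 -0.041   0.082 ] rail x,y 0.1352261721443702 -0.06169991731590323
[ 0.5718 -0.0484  0.1045]
side tab top [ 0.5637 -0.0459  0.1265] -0.001529070728697732 -0.030622034153733987
```

```bash
python3 - <<'E'
import cv2
a=cv2.imread('pics/top1.png')
cv2.imwrite('pics/top_live.png',cv2.resize(a[170:285,265:395],None,fx=6,fy=5.2,interpolation=cv2.INTER_CUBIC))
E
```

```text
(no output)
```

View pics/top_live.png

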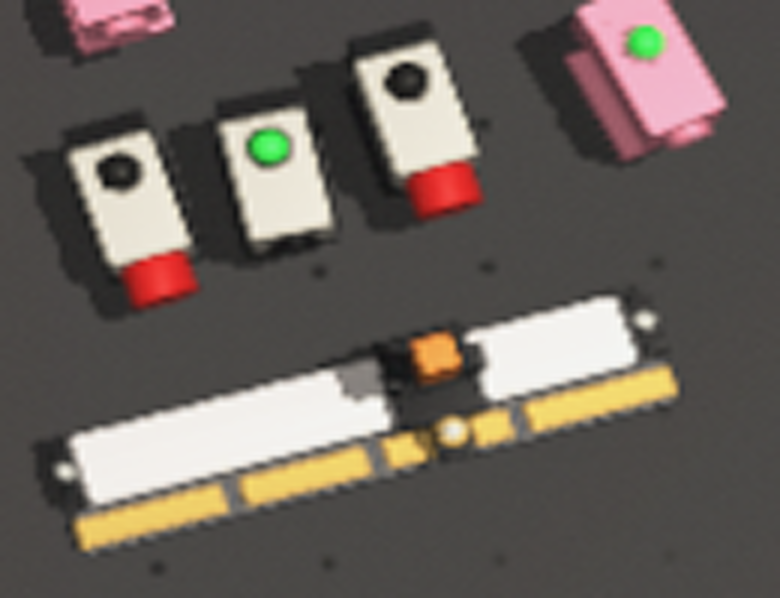

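The live head is the white one in the middle, at rail (x +119 mm, y +3 mm), which puts it opposite notch_b. The capped heads sit at y +67 and -62 mm. The carriage is at rail y of about -33 mm. I'll move above the tab with the jaws along rail x.

Request:
carry_out(
  moves=[
    {"tx": -45,"ty": 38,"twist": -1},
    {"tx": -90,"ty": 76,"twist": -2},
    {"tx": -135,"ty": 114,"twist": -3},
    {"tx": -180,"ty": 152,"twist": -4},
    {"tx": -225,"ty": 190,"twist": -5},
    {"tx": -270,"ty": 228,"twist": -6},
    {"tx": -315,"ty": 266,"twist": -7},
    {"tx": -360,"ty": 304,"twist": -8},
    {"tx": -405,"ty": 342,"twist": -9},
    {"tx": -450,"ty": 380,"twist": -10},
    {"tx": -495,"ty": 418,"twist": -11},
    {"tx": -538,"ty": 454,"twist": -11.6},
  ],
)

```text
invalid input at $.moves[0]: expected keys hand, tx, ty, tz, twist
```

```bash
python3 - <<'E'
from h import *
np.set_printoptions(precision=4,suppress=True)
s=state();print(s['time'],s['ee_pos'],s['eef_rot'],s['qpos'],s['force'])
p=snapshot('wrist');save(p,'w1')
print([ (d['xy'],d['score'],atz(p,d['xy'],.1045)) for d in place_of(p,'tab_center')])
print([ (d['xy'],d['score'],atz(p,d['xy'],.018)) for d in place_of(p,'notch_b')])
E
```

```text
0.8 [ 0.1381 -0.6095  0.2416] [[-0.9753 -0.2209  0.0001]
 [-0.2209  0.9753 -0.0001]
 [-0.0001 -0.0001 -1.    ]] [-62.4178  22.0384   0.4529  -0.0025 -68.4094 -14.8173] [-0.2865 -0.1155 -0.2155]
[]
[]
```

View pics/w1.png

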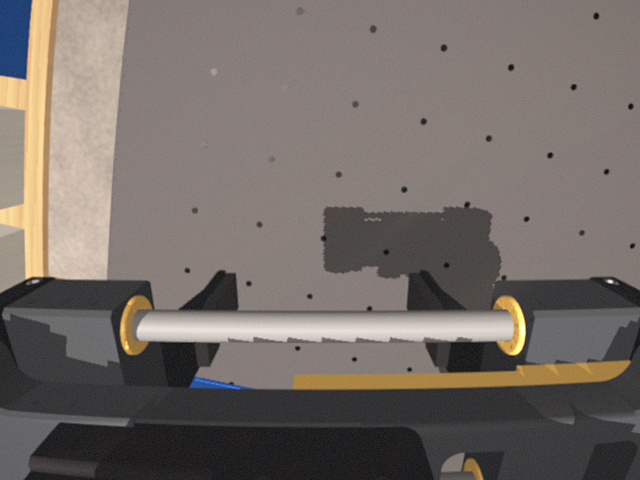

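The wrist view shows only bare table ahead of the fingers, which are at about (225,290) and (425,290). The call was refused because every row needs all five keys.

Request:
carry_out(
  moves=[
    {"hand": 100,"tx": -45,"ty": 38,"tz": 0,"twist": -1},
    {"hand": 100,"tx": -90,"ty": 76,"tz": 0,"twist": -2},
    {"hand": 100,"tx": -135,"ty": 114,"tz": 0,"twist": -3},
    {"hand": 100,"tx": -180,"ty": 152,"tz": 0,"twist": -4},
    {"hand": 100,"tx": -225,"ty": 190,"tz": 0,"twist": -5},
    {"hand": 100,"tx": -270,"ty": 228,"tz": 0,"twist": -6},
    {"hand": 100,"tx": -315,"ty": 266,"tz": 0,"twist": -7},
    {"hand": 100,"tx": -360,"ty": 304,"tz": 0,"twist": -8},
    {"hand": 100,"tx": -405,"ty": 342,"tz": 0,"twist": -9},
    {"hand": 100,"tx": -450,"ty": 380,"tz": 0,"twist": -10},
    {"hand": 100,"tx": -495,"ty": 418,"tz": 0,"twist": -11},
    {"hand": 100,"tx": -538,"ty": 454,"tz": 0,"twist": -11.6},
  ],
)

```text
time: 2.45
ee_pos: [0.5636, -0.046, 0.2419]
eef_rot: [[0.272, -0.962, 0.001], [-0.962, -0.272, -0.0], [0.0, -0.001, -1.0]]
force: [0.0, -0.6, 0.7]
width: 1.001
```

```bash
python3 - <<'E'
from h import *
np.set_printoptions(precision=4,suppress=True)
s=state();print(s['time'],s['ee_pos'],s['eef_rot'],s['qpos'],s['force'])
p=snapshot('wrist');save(p,'w2')
print([ (d['xy'],d['score'],atz(p,d['xy'],.1045)) for d in place_of(p,'tab_center')])
print([ (d['xy'],d['score'],atz(p,d['xy'],.018)) for d in place_of(p,'notch_b')])
E
```

```text
2.45 [ 0.5636 -0.046   0.2419] [[ 0.2719 -0.9623  0.0007]
 [-0.9623 -0.2719 -0.    ]
 [ 0.0003 -0.0007 -1.    ]] [ 11.7518  16.2191  -8.1007   0.0126 -65.6387   4.02  ] [ 0.0326 -0.5972  0.7418]
[([320.2, 228.3], 0.6, array([ 0.5644, -0.0474,  0.1045]))]
[([350.6, 177.7], 0.97, array([ 0.5429, -0.0866,  0.018 ])), ([347.1, 292.0], 0.65, array([0.5083, 0.0395, 0.018 ])), ([347.3, 236.7], 0.57, array([ 0.5275, -0.024 ,  0.018 ]))]
```

View pics/w2.png

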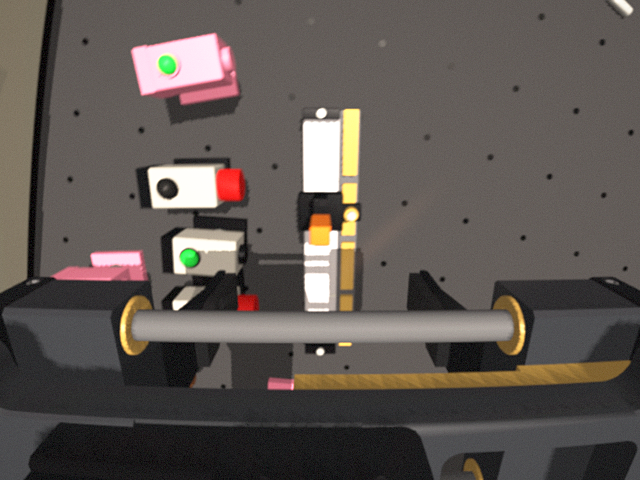

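The wrist view shows the tab at (320,228), notch b at (347,237), and the white green-lamp head at (200,250), level with notch b. The tab position agrees across three cameras to about 2 mm. Now I descend.

Request:
carry_out(
  moves=[
    {"hand": 100,"tx": 1,"ty": 0,"tz": 35,"twist": 0},
    {"hand": 100,"tx": 2,"ty": 0,"tz": 70,"twist": 0},
    {"hand": 100,"tx": 2,"ty": 0,"tz": 100,"twist": 0},
    {"hand": 100,"tx": 2,"ty": 0,"tz": 120,"twist": 0},
    {"hand": 100,"tx": 2,"ty": 0,"tz": 132,"twist": 0},
    {"hand": 100,"tx": 2,"ty": 0,"tz": 132,"twist": 0},
  ],
  newtons=15,
)

```text
time: 3.35
ee_pos: [0.5625, -0.0504, 0.1092]
eef_rot: [[0.268, -0.964, -0.001], [-0.964, -0.268, -0.0], [-0.0, 0.001, -1.0]]
force: [-1.5, 0.3, -0.3]
width: 0.999
```

```bash
python3 - <<'E'
from h import *
p=snapshot('wrist');save(p,'w3')
p=snapshot('side');cv2.imwrite('pics/s3.png',cv2.resize(cv2.cvtColor(p['pixels'],cv2.COLOR_RGB2BGR)[140:320,220:420],None,fx=3.2,fy=3.2,interpolation=cv2.INTER_CUBIC))
E
```

```text
(no output)
```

View pics/w3.png

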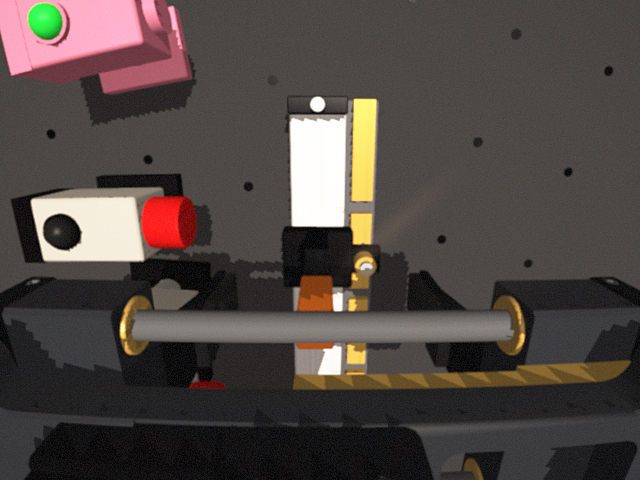

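View pics/s3.png

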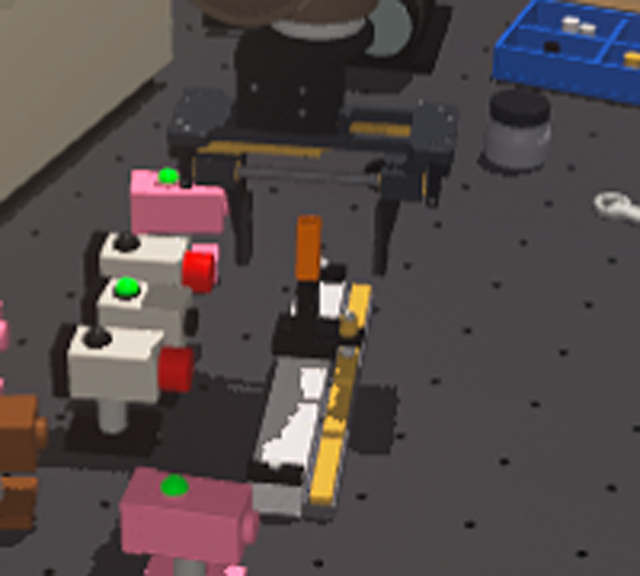

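The orange tab stands between the fingers at (316,310) in the wrist view, so I close on it gently.

Request:
carry_out(
  moves=[
    {"hand": 50,"tx": 0,"ty": -1,"tz": 0,"twist": 0},
    {"hand": 0,"tx": -1,"ty": -1,"tz": 0,"twist": 0},
    {"hand": 0,"tx": -1,"ty": -1,"tz": 0,"twist": 0},
    {"hand": 0,"tx": -1,"ty": -1,"tz": 0,"twist": 0},
    {"hand": 0,"tx": -1,"ty": -1,"tz": 0,"twist": 0},
    {"hand": 0,"tx": -1,"ty": -1,"tz": 0,"twist": 0},
    {"hand": 0,"tx": -1,"ty": -1,"tz": 0,"twist": 0},
    {"hand": 0,"tx": -1,"ty": -1,"tz": 0,"twist": 0},
  ],
  newtons=15,
)

```text
time: 4.45
ee_pos: [0.5651, -0.0482, 0.1097]
eef_rot: [[0.268, -0.963, 0.004], [-0.963, -0.268, 0.001], [0.0, -0.004, -1.0]]
force: [1.6, 1.6, -1.7]
width: 0.183
```

```bash
cat > chk.py <<'E'
from h import *
np.set_printoptions(precision=4,suppress=True)
th=.27;X=np.array([np.cos(th),np.sin(th)]);Y=np.array([-np.sin(th),np.cos(th)]);O=np.array([.5552,-.0158])
F=[]
s=state();r=np.array(s['ee_pos'][:2])-O;f=np.array(s['force'])
print(s['time'],s['ee_pos'],'rail',r@X,r@Y,'F rail',f[:2]@X,f[:2]@Y,f[2],'w',s['width'])
E
python3 - <<'E'
from chk import *
p=snapshot('wrist');save(p,'w4')
p=snapshot('side');cv2.imwrite('pics/s4.png',cv2.resize(cv2.cvtColor(p['pixels'],cv2.COLOR_RGB2BGR)[140:320,220:420],None,fx=3.2,fy=3.2,interpolation=cv2.INTER_CUBIC))
E
```

```text
4.45 [ 0.5651 -0.0482  0.1097] rail 0.0008829791475464711 -0.03388968290991632 F rail 1.933244708696634 1.1222668565063671 -1.6534761495161694 w 0.18280129388403696
```

View pics/w4.png

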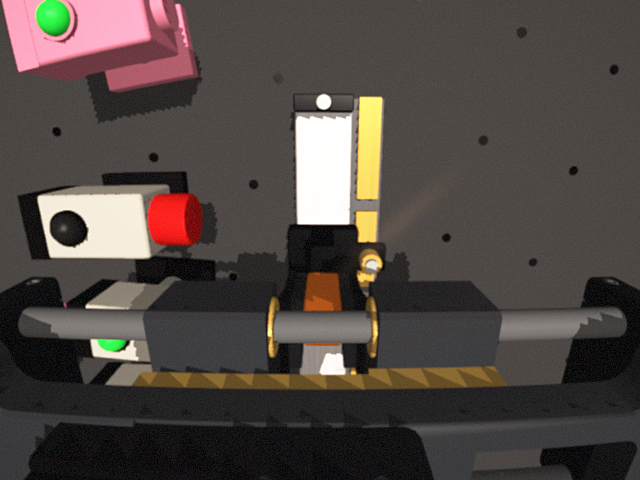

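View pics/s4.png

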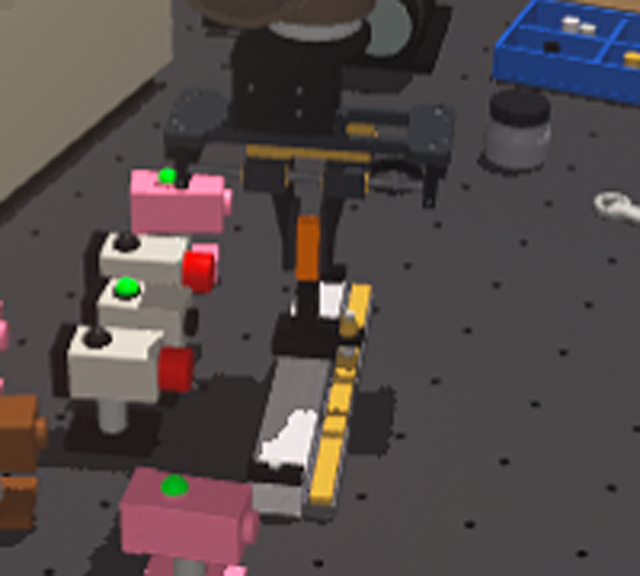

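The tab is gripped: the opening reads 15.9 mm. I slide 24 mm first, then go in small steps.

Request:
carry_out(
  moves=[
    {"hand": 0,"tx": -3,"ty": 0,"tz": 0,"twist": 0},
    {"hand": 0,"tx": -6,"ty": 0,"tz": 0,"twist": 0},
    {"hand": 0,"tx": -9,"ty": 0,"tz": 0,"twist": 0},
    {"hand": 0,"tx": -12,"ty": 0,"tz": 0,"twist": 0},
    {"hand": 0,"tx": -15,"ty": 0,"tz": 0,"twist": 0},
    {"hand": 0,"tx": -18,"ty": 0,"tz": 0,"twist": 0},
    {"hand": 0,"tx": -21,"ty": 0,"tz": 0,"twist": 0},
    {"hand": 0,"tx": -24,"ty": 0,"tz": 0,"twist": 0},
    {"hand": 0,"tx": -24,"ty": 0,"tz": 0,"twist": 0},
  ],
)

```text
time: 5.68
ee_pos: [0.5586, -0.0249, 0.1097]
eef_rot: [[0.269, -0.963, 0.003], [-0.963, -0.269, 0.001], [0.0, -0.003, -1.0]]
force: [4.6, 0.5, -3.7]
width: 0.183
```

```bash
python3 - <<'E'
from chk import *
p=snapshot('wrist');save(p,'w5')
p=snapshot('side');cv2.imwrite('pics/s5.png',cv2.resize(cv2.cvtColor(p['pixels'],cv2.COLOR_RGB2BGR)[180:310,270:370],None,fx=5,fy=4.5,interpolation=cv2.INTER_CUBIC))
E
```

```text
5.675 [ 0.5586 -0.0249  0.1097] rail 0.000877864515109891 -0.009680526363004689 F rail 4.559729037865101 -0.7914969244794643 -3.6540330096470113 w 0.1825330008439478
```

View pics/w5.png

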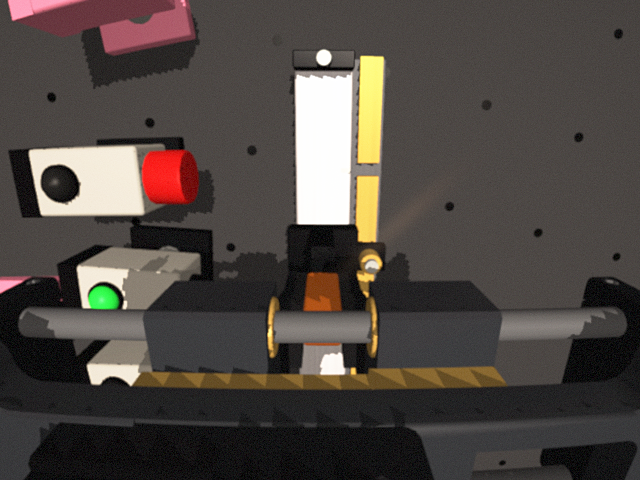

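View pics/s5.png

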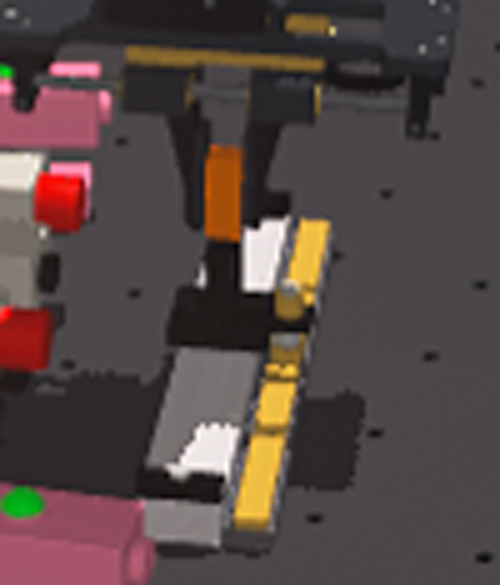

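The carriage moved with the tool, now at rail y of about -9.7 mm with roughly 1–2 N of drag. I continue in small steps, watching the force along the rail.

Request:
carry_out(
  moves=[
    {"hand": 0,"tx": -1,"ty": 0,"tz": 0,"twist": 0},
    {"hand": 0,"tx": -2,"ty": 0,"tz": 0,"twist": 0},
    {"hand": 0,"tx": -3,"ty": 0,"tz": 0,"twist": 0},
    {"hand": 0,"tx": -4,"ty": 0,"tz": 0,"twist": 0},
    {"hand": 0,"tx": -4,"ty": 0,"tz": 0,"twist": 0},
  ],
)

```text
time: 6.4
ee_pos: [0.5576, -0.0211, 0.1097]
eef_rot: [[0.268, -0.963, 0.003], [-0.963, -0.268, 0.001], [0.0, -0.003, -1.0]]
force: [4.4, 1.1, -3.8]
width: 0.183
```

```bash
python3 chk.py
```

```text
6.4 [ 0.5576 -0.0211  0.1097] rail 0.0009090062616669315 -0.005764199968735982 F rail 4.519905615917228 -0.15934527066156723 -3.7520762656426507 w 0.18328723012082662
```

Request:
carry_out(
  moves=[
    {"hand": 0,"tx": -1,"ty": 0,"tz": 0,"twist": 0},
    {"hand": 0,"tx": -1,"ty": 0,"tz": 0,"twist": 0},
  ],
)

```text
time: 6.65
ee_pos: [0.5573, -0.02, 0.1097]
eef_rot: [[0.268, -0.963, 0.003], [-0.963, -0.268, 0.001], [-0.0, -0.003, -1.0]]
force: [5.0, 2.3, -3.7]
width: 0.183
```

```bash
python3 chk.py
```

```text
6.65 [ 0.5573 -0.02    0.1097] rail 0.0008828239187709254 -0.004554912028598474 F rail 5.45315085468365 0.8342471010325662 -3.6563543806558503 w 0.18306828274366746
```

Request:
carry_out(
  moves=[
    {"hand": 0,"tx": -1,"ty": 0,"tz": 0,"twist": 0},
    {"hand": 0,"tx": -1,"ty": 0,"tz": 0,"twist": 0},
  ],
)

```text
time: 6.9
ee_pos: [0.5569, -0.0187, 0.1097]
eef_rot: [[0.268, -0.963, 0.003], [-0.963, -0.268, 0.001], [-0.0, -0.003, -1.0]]
force: [4.2, 2.4, -3.0]
width: 0.181
```

```bash
python3 chk.py
```

```text
6.9 [ 0.5569 -0.0187  0.1097] rail 0.0008965445602601897 -0.0032792608508139943 F rail 4.68514475931514 1.143328748475052 -3.004652600096253 w 0.18116356343006162
```

The force along the rail has turned positive, from about -1.5 to +1 N, so the ball has begun to pull the carriage on. I continue in 1 mm steps.

Request:
carry_out(
  moves=[
    {"hand": 0,"tx": -1,"ty": 0,"tz": 0,"twist": 0},
    {"hand": 0,"tx": -1,"ty": 0,"tz": 0,"twist": 0},
  ],
)

```text
time: 7.15
ee_pos: [0.5566, -0.0174, 0.1097]
eef_rot: [[0.268, -0.963, 0.003], [-0.963, -0.268, 0.002], [-0.001, -0.003, -1.0]]
force: [3.4, 4.7, -2.9]
width: 0.185
```

```bash
python3 chk.py
```

```text
7.15 [ 0.5566 -0.0174  0.1097] rail 0.0009052783863330255 -0.0018718136651376168 F rail 4.553072622521858 3.6191384347694577 -2.852889923823713 w 0.18519532044922518
```

Request:
carry_out(
  moves=[
    {"hand": 0,"tx": -1,"ty": 0,"tz": 0,"twist": 0},
    {"hand": 0,"tx": -1,"ty": 0,"tz": 0,"twist": 0},
  ],
)

```text
time: 7.4
ee_pos: [0.5562, -0.0161, 0.1096]
eef_rot: [[0.268, -0.963, 0.003], [-0.963, -0.268, 0.002], [-0.001, -0.003, -1.0]]
force: [3.2, 6.1, -3.6]
width: 0.182
```

```bash
python3 chk.py
```

```text
7.4 [ 0.5562 -0.0161  0.1096] rail 0.0008560123976071032 -0.0005929740938657975 F rail 4.730308312812801 5.04956069618953 -3.6357108514066816 w 0.18195241297633136
```

Request:
carry_out(
  moves=[
    {"hand": 0,"tx": -1,"ty": 0,"tz": 0,"twist": 0},
    {"hand": 0,"tx": -1,"ty": 0,"tz": 0,"twist": 0},
  ],
)

```text
time: 7.65
ee_pos: [0.5561, -0.0158, 0.1097]
eef_rot: [[0.269, -0.963, 0.003], [-0.963, -0.269, 0.001], [-0.0, -0.003, -1.0]]
force: [4.8, 2.7, -4.6]
width: 0.183
```

```bash
python3 chk.py
```

```text
7.65 [ 0.5561 -0.0158  0.1097] rail 0.000884712030013613 -0.00023915686883346754 F rail 5.33125990535948 1.3582099049565022 -4.624790322463446 w 0.1828917190627683
```

The force peaked at +5 N and fell to +1.4 N, so the ball has dropped in near the centre. I ease the fingers slightly so it can centre, then regrip.

Request:
carry_out(
  moves=[
    {"hand": 24,"tx": 0,"ty": 0,"tz": 0,"twist": 0},
    {"hand": 24,"tx": 0,"ty": 0,"tz": 0,"twist": 0},
    {"hand": 24,"tx": 0,"ty": 0,"tz": 0,"twist": 0},
    {"hand": 24,"tx": 0,"ty": 0,"tz": 0,"twist": 0},
  ],
)

```text
time: 8.15
ee_pos: [0.5542, -0.0171, 0.1094]
eef_rot: [[0.268, -0.963, -0.001], [-0.963, -0.268, -0.0], [0.0, 0.002, -1.0]]
force: [-0.1, -0.1, 0.1]
width: 0.238
```

```bash
python3 - <<'E'
from chk import *
p=snapshot('wrist');save(p,'w6')
for n in ['wrist','side','top']:
    p=snapshot(n)
    print(n,[ (d['xy'],round(d['score'],2)) for d in place_of(p,'tab_center')],[ (d['xy'],round(d['score'],2),(atz(p,d['xy'],.018)[:2]-O)@Y) for d in place_of(p,'notch_b')])
    if n=='side': cv2.imwrite('pics/s6.png',cv2.resize(cv2.cvtColor(p['pixels'],cv2.COLOR_RGB2BGR)[180:310,270:370],None,fx=5,fy=4.5,interpolation=cv2.INTER_CUBIC))
E
```

```text
8.15 [ 0.5542 -0.0171  0.1094] rail -0.0013154624060191572 -0.001015458445567323 F rail -0.12030363728214437 -0.0542727243183186 0.053488311702193786 w 0.23849954120285283
wrist [([315.9, 306.9], 0.56)] [([365.0, 157.4], 0.73, np.float64(-0.06323686547598466)), ([361.1, 247.2], 0.63, np.float64(-0.0009274577489126735))]
side [([310.5, 227.3], 0.73)] [([325.9, 244.9], 0.91, np.float64(-0.05568001029922025)), ([324.1, 278.7], 0.88, np.float64(0.0795211604781737)), ([325.7, 260.4], 0.63, np.float64(0.00920723748659711)), ([201.8, 351.6], 0.49, np.float64(0.3345790519628545)), ([253.0, 274.7], 0.45, np.float64(0.08688108318994622)), ([337.9, 389.4], 0.16, np.float64(0.3907520438779358))]
top [] [([328.5, 260.0], 0.79, np.float64(-0.0007205412519311917)), ([352.1, 248.9], 0.76, np.float64(-0.06836439388356598)), ([303.5, 265.8], 0.76, np.float64(0.06612233589490384))]
```

View pics/w6.png

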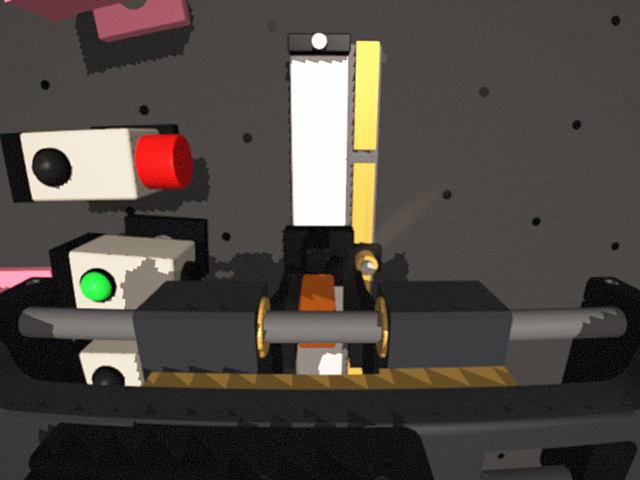

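View pics/s6.png

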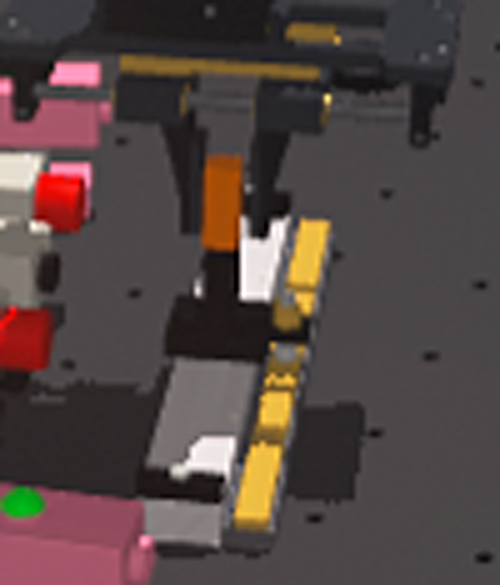

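With the fingers eased, the tab is at (318,310) and the force is about zero. I regrip with the jaws centred 2 mm further toward the tab.

Request:
carry_out(
  moves=[
    {"hand": 24,"tx": -1,"ty": -2,"tz": 0,"twist": 0},
    {"hand": 24,"tx": -1,"ty": -2,"tz": 0,"twist": 0},
    {"hand": 24,"tx": -1,"ty": -2,"tz": 0,"twist": 0},
    {"hand": 0,"tx": -1,"ty": -2,"tz": 0,"twist": 0},
    {"hand": 0,"tx": -1,"ty": -2,"tz": 0,"twist": 0},
    {"hand": 0,"tx": -1,"ty": -2,"tz": 0,"twist": 0},
    {"hand": 0,"tx": -1,"ty": -2,"tz": 0,"twist": 0},
    {"hand": 0,"tx": -1,"ty": -2,"tz": 0,"twist": 0},
  ],
  newtons=10,
)

```text
time: 9.65
ee_pos: [0.5562, -0.0154, 0.1095]
eef_rot: [[0.268, -0.963, -0.001], [-0.963, -0.268, -0.0], [-0.0, 0.001, -1.0]]
force: [-1.8, -0.4, 1.1]
width: 0.182
```

```bash
python3 chk.py;python3 chk.py
```

```text
9.65 [ 0.5562 -0.0154  0.1095] rail 0.0010413812720105353 0.0001547108354522436 F rail -1.8583726256052429 0.11359985704953984 1.1207864838860062 w 0.18150373911918918
9.65 [ 0.5562 -0.0154  0.1095] rail 0.0010413812720105353 0.0001547108354522436 F rail -1.8583726256052429 0.11359985704953984 1.1207864838860062 w 0.18150373911918918
```

The rail force is about 0 N. I do a gentle ±1 mm feel test, well under the 8 N break-out force.

Request:
carry_out(
  moves=[
    {"hand": 0,"tx": -1,"ty": 0,"tz": 0,"twist": 0},
    {"hand": 0,"tx": -1,"ty": 0,"tz": 0,"twist": 0},
    {"hand": 0,"tx": -1,"ty": 0,"tz": 0,"twist": 0},
  ],
)

```text
time: 10.02
ee_pos: [0.5561, -0.015, 0.1095]
eef_rot: [[0.268, -0.963, -0.001], [-0.963, -0.268, -0.001], [0.001, 0.001, -1.0]]
force: [-1.8, -5.8, 0.8]
width: 0.179
```

```bash
python3 chk.py
```

```text
10.025 [ 0.5561 -0.015   0.1095] rail 0.0010551829816680858 0.0005721405586464443 F rail -3.26224602896444 -5.113273818074763 0.7555186585828498 w 0.1787689757122723
```

Request:
carry_out(
  moves=[
    {"hand": 0,"tx": 2,"ty": 0,"tz": 0,"twist": 0},
    {"hand": 0,"tx": 2,"ty": 0,"tz": 0,"twist": 0},
    {"hand": 0,"tx": 2,"ty": 0,"tz": 0,"twist": 0},
  ],
)

```text
time: 10.4
ee_pos: [0.5562, -0.0156, 0.1095]
eef_rot: [[0.268, -0.963, -0.001], [-0.963, -0.268, 0.001], [-0.001, 0.001, -1.0]]
force: [-4.7, 2.5, 3.5]
width: 0.18
```

```bash
python3 chk.py
```

```text
10.4 [ 0.5562 -0.0156  0.1095] rail 0.0010676652727008762 -5.186242140106545e-05 F rail -3.9153332940917034 3.6416073849632467 3.530812170768401 w 0.1801600897918089
```

Request:
carry_out(
  moves=[
    {"hand": 0,"tx": -1,"ty": 0,"tz": 0,"twist": 0},
    {"hand": 0,"tx": -1,"ty": 0,"tz": 0,"twist": 0},
    {"hand": 0,"tx": -1,"ty": 0,"tz": 0,"twist": 0},
  ],
)

```text
time: 10.78
ee_pos: [0.5562, -0.0154, 0.1095]
eef_rot: [[0.268, -0.963, -0.001], [-0.963, -0.268, -0.0], [-0.0, 0.001, -1.0]]
force: [-3.9, 0.4, 2.8]
width: 0.188
```

```bash
python3 chk.py
```

```text
10.775 [ 0.5562 -0.0154  0.1095] rail 0.0010640048549762054 0.0001683017641604129 F rail -3.615532078631173 1.4518123244352956 2.7590750486237394 w 0.18786904932230655
```

The ball resists both ways (-5 N at +1 mm, +3.6 N at -1 mm), so the carriage is seated. I'll take one last look.

```bash
python3 - <<'E'
from chk import *
p=snapshot('side');a=cv2.cvtColor(p['pixels'],cv2.COLOR_RGB2BGR)
cv2.imwrite('pics/fin.png',cv2.resize(a[180:330,220:380],None,fx=4.5,fy=3.9,interpolation=cv2.INTER_CUBIC))
print(proj(p,[np.r_[O-.03*X+y*Y,.018] for y in (-.065,0,.065)]), [((q[0]-220)*4.5,(q[1]-180)*3.9) for q in proj(p,[np.r_[O-.03*X+y*Y,.018] for y in (-.065,0,.065)])])
E
```

```text
10.775 [ 0.5562 -0.0154  0.1095] rail 0.0010640048549762054 0.0001683017641604129 F rail -3.615532078631173 1.4518123244352956 2.7590750486237394 w 0.18786904932230655
[[329.861  243.086 ]
 [327.0008 258.2196]
 [323.8782 274.7266]] [(np.float64(494.3745057982037), np.float64(246.03524748141916)), (np.float64(481.5036783996265), np.float64(305.05643103533146)), (np.float64(467.45167757861725), np.float64(369.43371354932987))]
```

View pics/fin.png

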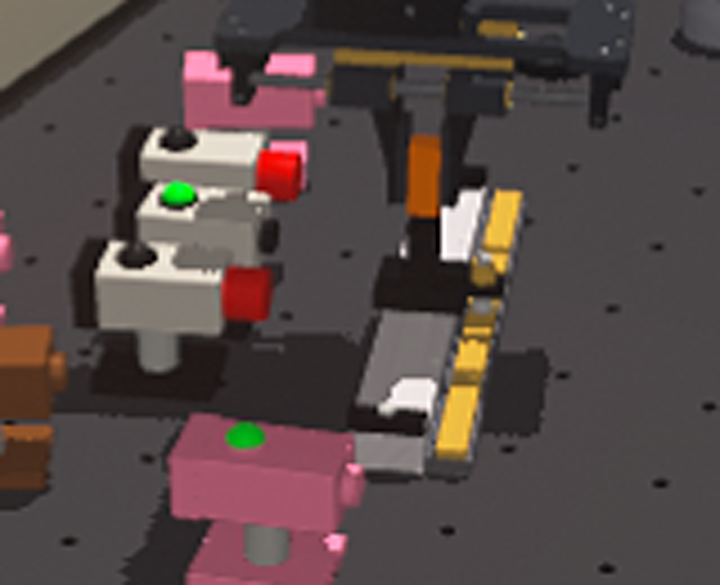

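The final view shows the carriage arm over the middle notch at about (483,302), against a predicted (481,305). The tab is gripped and nothing around it has been disturbed, so I hand in.

```bash
python3 -c "
from rig import *
s=state();print(max(abs(x) for x in s['dq']));print(hand_in())"
```

```text
0.0781012770271138
the job is handed in; nothing more can be done
None
```

The carriage is seated in notch_b, the middle notch, and the gripper is still holding the orange tab. I handed the job in at about 11 s of the 48 s allowed.

- **Live head:** it is the white head in the middle, with a lit green lamp and no cap, standing opposite notch_b. I left the pink and brown look-alikes alone.
- **Slide:** I slid the carriage about 34 mm toward +y. Drag was about 1–2 N, then the ball pulled in with about 5 N. I eased the fingers so it could centre, then gripped again at 10 N.
- **Last checks:**
  - The tool is within about 1 mm of the notch position measured from the images.
  - A ±1 mm push met a restoring force both ways (-5 N and +3.6 N).
  - The arm was at rest, and the side view showed nothing disturbed.
- **Leftover force and disagreement:**
  - About 1.5 N remains along the rail and 3.6 N across it, well under the 8 N needed to leave the notch.
  - In the side view, the trained network put notch_b 9 mm off along the rail. The top and wrist views agreed with my position to 1 mm, so I went by those and the feel test.

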